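# Hold the cutlery chest's spring lock open

### The arm

A 6-joint arm with a two-finger parallel gripper is mounted at the origin on the work surface. World frame = base frame: x ahead of the robot, y to its left, z up, the work surface at z = 0. Lengths are in mm, angles in degrees, forces in N, time in s.
With the tool pointing down it reaches from about 300 to 850 mm from the base axis. Payload 4.2 kg.
Tool frame: the origin (TCP) lies on the front face of the gripper's body, between the roots of the fingers; the fingertips stand 78 mm ahead of it and the grasp point (between the pads) lies 60 mm ahead of it; x points along the fingers, y is the direction in which the jaws open and shut, and the axes are right-handed (so a half turn about x gives the same grasp; the last joint's range is limited). The gripper opens to 91 mm and grips with 3 to 60 N. Pads are 32 mm wide; open, the fingers measure 118 mm over their backs; the gripper's body (76 mm by 178 mm) begins 60 mm behind the grasp point.
Start: joints at [67.38, 18.312, 89.639, -0, 72.044, -1.146], TCP at [210.5, 535.093, 292.276] pointing down, gripper open.
Joint ranges: [-177.97, 177.97], [-48.28, 115.42], [12.27, 149.76], [-77.06, 257.06], [2.81, 150.46], [-146.56, 146.56]. Speed limits (degrees/s): [147.25, 147.25, 180, 180, 180, 180].

### API

Orientations are given as [roll, pitch, yaw] about the fixed x, y, z axes, in that order (R = Rz(yaw) Ry(pitch) Rx(roll)).
In Python, from workcell import status, viewer, env gives the robot as it stands. The module is installed in compiled form; this text tells all that it offers.
- The arm moves only by the tool move_arm, never from a script. Its argument "moves" is a list of rows, each a list of 3 entries, a list of its own where there are three numbers: the shift along the tool's x, y, z in cm, then the turn about the tool's x in rad, then the gripper's target within -1 to 1 (fully open at 1, half-way at 0, shut at -1). A call has 1 to 20 rows; each row is the pose to reach, as a shift and turn from the pose commanded when the call began, along the tool's axes at that moment; what a row does not reach only later rows make up. A row lasts 1/8 s, in which the tool goes at most 62.5 mm and 10.7 degrees, less where a joint would pass 70% of its speed; a pose out of reach is approached as far as the arm can. A call with a gripper value outside its range is refused whole. The fingers move at their own pace and stop on an object; "force" is the grip in N (left out, the last holds). Time passes only in rows, so rows that repeat a pose let the fingers close. It gives the time, the measured TCP pose, the force and the opening at its end, in the units of the state.
- status.state(): the state, without advancing time (a new reading comes with each control period).
- viewer.grab_frame(name): name is "scene" or "top" or "wrist"; returns the picture (480x640x3 uint8, red, green, blue); there is no depth.
- viewer.get_calibration(name): a dict with "camera_matrix" (3x3 intrinsics, pixels), "D" ([k1, k2, p1, p2, k3] as OpenCV has them; the pictures are not rectified), "eye" and "rotation" of the camera in the world. Camera axes: x right, y down, z forward; pixel columns grow to the right and rows downward; lengths in mm; the calibration is good to about 2 mm. A picture is of the moment at which its call begins: read the wrist's pose just before it. get_calibration takes no time and is no camera call; for the wrist camera it gives the pose at the moment of the call.
- env.job_done(): hands the job in, once; it reports no verdict.
The state is a dict: "time_s": time; "qpos": joint angles; "qvel": joint speeds; "effort": joint torques, N m; "ee_pos": TCP position; "ee_rot": TCP orientation; "force": force on the tool from outside, world axes, zero at the start; "torque": the same for the moment, N m; "gripper_width": finger opening in mm.
Only numpy, scipy, OpenCV 4.12 (cv2) and the standard library are available. Lean on these libraries where they do the work, as an engineer would, in place of code of your own. Each camera call takes 0.05 s, during which the arm holds its last target.

### The job

Open the lock on the grey cutlery chest: slide its dust cover fully aside to the end stop, then take the key with the rectangular head from the wooden key block and put it fully home in the keyhole, working it past the sticky pins. Only then turn it clockwise a quarter turn to its stop. The lock springs back, so finish still gripping the key and holding it turned, ready for someone else to lift the lid; leave the other two keys standing in the block and everything else where it is.

Things in the scene. Friction and masses are not known exactly. Their poses are not given: they have to be found in the camera images.
- chest: Fixed grey steel chest for the good cutlery, 220 (x) x 300 (y) x 120 mm tall. Origin: centre of its underside; z up, -x is its front. On the lid near the front edge sits a rim lock, a case 62 (x) x 96 (y) mm whose flat face is 24 mm above the lid, 144 mm above the table; its brass bolt stands out to the front into a keeper and is drawn back as the key turns. It may stand left or right.
- keyhole (a point): Centre of the keyhole, level with the lock's face, 72 mm in front of the chest's centre; axes as the chest's; the hole goes straight down. The slot is 5 mm (x) x 14.4 mm (y) with a 2 mm sloped lead-in, through a fixed face plate 6 mm thick. The plate resists a turn beyond about 0.15 rad until the key is fully home and its round neck lies in the plate.
- keyway (a point): Centre of the keyway's lower end in the turning plug, 36 mm below the lock's face, where it is 4 x 14 mm. Axes turn with the plug. Three sprung pins with stiff, sticky travel reach in from its +y end, 14, 20 and 26 mm below the face: pushed straight down a key meets up to 15 N there; rocked a few degrees to and fro about its own axis it goes in more easily.
- cover (a joint): Travel of the dust cover over the keyhole, m: 0 = covers it, 0.036 = at its end stop, clear of it. It slides towards the chest's +y between two 5 mm high rails, starts between 0 and 0.006, stays where it is left and takes about 3 N to move. Its plate is 29 (x) x 34 (y) mm, the top 3.6 mm above the lock's face.
- cover_grip (a point): Centre of the top of the dust cover's thumb grip, an upright dark block 20 (x) x 10 (y) mm that rises 14 mm from the cover's plate, its top 18 mm above the lock's face; axes as the chest's. It stands 11 mm to the +y side of the keyhole when the cover is at 0 and moves with the cover.
- plug (a joint): Turn of the lock's plug, rad: 0 = at rest, the slot along the chest's y; grows clockwise seen from above to its stop at 1.57, a quarter. A spring drives it back to 0 when let go; holding it at the stop takes about 0.12 N m. The key has about 0.1 rad of play in it, so the key must turn a little over a quarter to bring the plug to its stop.
- chest_key: The chest's key, the only one with a rectangular head; 45 g, the same either way round. Origin on its axis at the underside of its 16 mm round shoulder, which rests on the block's top at the start and on the lock's face when fully home; z up. Below it a round neck 4.4 mm across, 8 mm long, then the steel blade, 3.2 (x) x 12 mm (y), to 32 mm below the origin, the last 9 mm tapered.
- key_head (a point): Centre of the rectangular black head of the chest's key, 28 mm above the key's origin; axes as the key's. The head is 9 mm thick (x), 34 mm wide (y) and 32 mm tall, on a round shank 9 mm across that leaves 12 mm between the shoulder's underside and the head.
- key_block: Fixed wooden key block, 46 (x) x 170 (y) x 42 mm tall; origin: centre of its underside, z up. Three slots 55 mm apart along y in its top, 5.6 (x) x 14.5 (y) mm, 36 mm deep, each with a key stood blade down in it, the heads' width along y; which key is in which slot varies.
- round_key: Another key, with a round black head 23 mm across, stood in the block; origin at the underside of its shoulder. Leave alone.
- slim_key: Another key, with a narrow black head 12 mm wide, stood in the block; origin at the underside of its shoulder. Leave alone.
- saucers: Stack of three white saucers, 110 mm across, 33 mm tall, in front of the chest; origin under its centre.
- tape_roll: Roll of tape, 72 mm across, 36 mm tall, lying in front of one end of the key block; origin under its centre.
- glass_mug: Glass mug, 72 mm across without its handle, 100 mm tall, in front of the key block; origin under its centre.
- tumbler: Glass tumbler, 66 mm across, 90 mm tall, in front of the chest; origin under its centre.
- spoon_white: White spoon, 165 mm long, 10 mm high, lying behind the key block; origin under the middle of its handle.
- sauce_bowl: Small white bowl, 84 mm across, 32 mm tall, behind the key block; origin under its centre.
- red_plates: Stack of five red plates, 140 mm across, 51 mm tall, behind the key block; origin under its centre.
There are look-alikes about, which are no part of the job. What is shaped like the chest_key but pink or red is not meant.

How it is judged:
By the outcome, as a careful person would: the job done as asked, in the order asked, and still so for the second after the job is handed in, while the arm keeps its last pose, push and grip.
It also fails if it takes over 61 s, if anything falls off the work surface, if the arm or the gripper's body presses on something with over 40 N, if the wrist force passes 120 N, or if a joint passes its speed limit or range.

## Working session

There is one attempt and no reset: what is moved stays moved. The work goes in short steps, Python scripts to look and compute and a tool call to move; the robot and the scene stay as the last step left them, time stands still between calls to the robot, and variables do not carry over. Pictures are saved under pics/ and viewed, and the job is handed in when it is done.

Besides the shell and the picture viewer there is one more tool, called after "Call:" as name(argument=value, ...) on one line, values as JSON. move_arm: Moves the arm, as the interface text tells. Its arguments: {"type":"object","properties":{"moves":{"type":"array","items":{"type":"array"}},"force":{"type":"number"}},"required":["moves"]}

```bash
mkdir -p pics
python3 - <<'E'
from workcell import status, viewer
import cv2,numpy as np
np.set_printoptions(precision=3,suppress=True)
for n in ["scene","top","wrist"]:
    c=viewer.get_calibration(n); print(n,{k:np.array(v).tolist() for k,v in c.items()})
    cv2.imwrite(f"pics/{n}0.png",viewer.grab_frame(n)[:,:,::-1])
print(status.state())
E
```

```text
scene {'camera_matrix': [[433.04188066669093, 0.0, 319.4764172518476], [0.0, 433.04188066669093, 239.49194680403372], [0.0, 0.0, 1.0]], 'D': [-0.01734174847695892, 0.0, 0.0, 0.0, 0.0], 'eye': [889.318179969929, 529.6678987334251, 696.2240991563569], 'rotation': [-134.49292552350494, 0.8281184783644318, 142.56952732210883]}
top {'camera_matrix': [[447.688524590155, 0.0, 312.39548993198525], [0.0, 447.688524590155, 236.58706024674655], [0.0, 0.0, 1.0]], 'D': [-0.0664992399322293, 0.0, 0.0, 0.0, 0.0], 'eye': [489.0196595644461, 60.916781018895364, 1123.7774315727202], 'rotation': [-176.69536035577656, -0.6438827166602568, -88.58329245265524]}
wrist {'camera_matrix': [[342.41376491442367, 0.0, 316.5395274351928], [0.0, 342.41376491442367, 239.62793941872795], [0.0, 0.0, 1.0]], 'D': [-0.051231801019397574, 0.0, 0.0, 0.0, 0.0], 'eye': [143.61930178506876, 560.1564759445293, 384.4666760134185], 'rotation': [165.24862486550566, 0.02206101986021611, 68.56902156926697]}
{'time_s': 0.15, 'qpos': array([67.38 , 18.343, 89.69 , -0.001, 72.042, -1.145]), 'qvel': array([ 0.063, -0.199, -0.19 ,  0.07 , -0.068, -0.05 ]), 'effort': array([  0.001, -41.278, -23.216,   0.073,   0.043,  -0.   ]), 'ee_pos': array([210.396, 534.837, 291.615]), 'ee_rot': array([ -90.425,   89.924, -111.9  ]), 'force': array([-0.258, -0.275,  0.58 ]), 'torque': array([-0.011,  0.024,  0.006]), 'gripper_width': 91.26615035649291}
```

View pics/scene0.png

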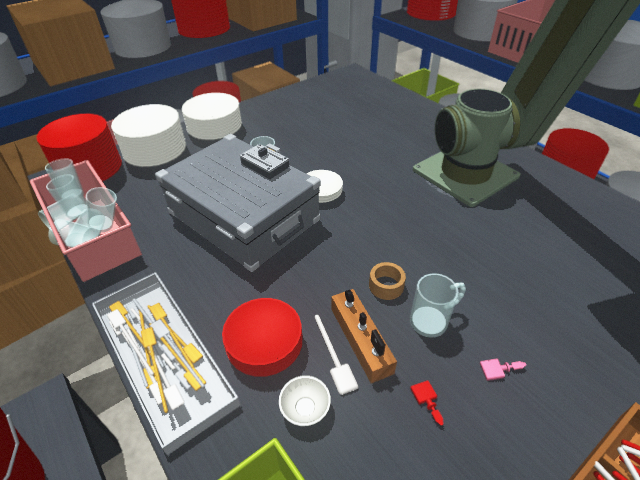

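View pics/top0.png

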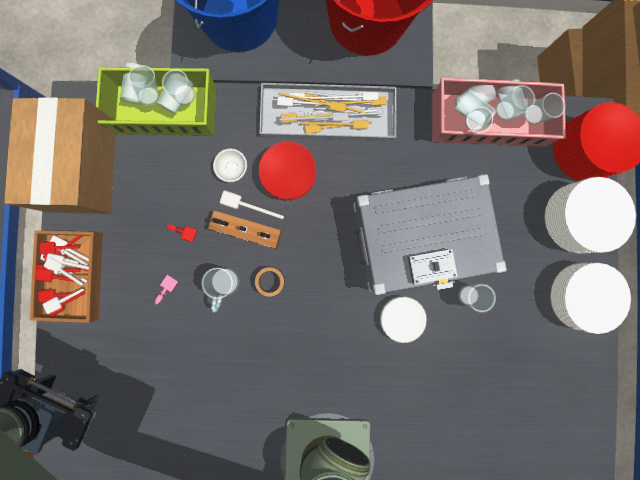

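View pics/wrist0.png

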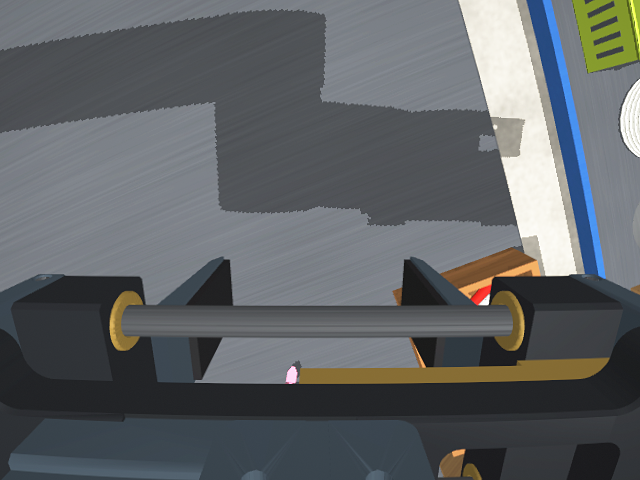

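```bash
cat > h.py <<'E'
import numpy as np,cv2
from scipy.spatial.transform import Rotation as Ro
np.set_printoptions(precision=2,suppress=True)
def R(e): return Ro.from_euler('xyz',e,degrees=True).as_matrix()
def ray(cal,uv):
    K=np.array(cal["camera_matrix"]);D=np.array(cal["D"])
    p=cv2.undistortPoints(np.array([[uv]],float),K,D)[0,0]
    d=R(cal["rotation"])@np.array([p[0],p[1],1]); return np.array(cal["eye"],float),d/np.linalg.norm(d)
def onz(cal,uv,z):
    e,d=ray(cal,uv); return e+d*(z-e[2])/d[2]
def tri(rays):
    A=np.zeros((3,3));b=np.zeros(3)
    for e,d in rays:
        P=np.eye(3)-np.outer(d,d);A+=P;b+=P@e
    x=np.linalg.solve(A,b)
    return x,[np.linalg.norm((np.eye(3)-np.outer(d,d))@(x-e)) for e,d in rays]
def proj(cal,X):
    K=np.array(cal["camera_matrix"]);D=np.array(cal["D"]);Rc=R(cal["rotation"])
    pc=(np.atleast_2d(X)-np.array(cal["eye"]))@Rc
    return cv2.projectPoints(pc,np.zeros(3),np.zeros(3),K,D)[0][:,0]
E
python3 - <<'E'
import cv2
for n,(x,y,w,h,s),o in [("top",(195,195,100,75),"a"),("top",(395,235,100,75),"b"),("scene",(320,270,100,120),"a"),("scene",(220,130,100,75),"b")]:
    s=8 if h==75 else 5
    i=cv2.imread(f"pics/{n}0.png")[y:y+h,x:x+w]
    i=cv2.resize(i,None,fx=s,fy=s,interpolation=cv2.INTER_CUBIC); cv2.imwrite(f"pics/{n}_{o}.png",i)
E
```

```text
Traceback (most recent call last):
ValueError: not enough values to unpack (expected 5, got 4)
```

Run:
```python
import cv2
for n,(x,y,w,h),o in [("top",(195,195,100,75),"a"),("top",(395,235,100,75),"b"),("scene",(320,270,100,120),"a"),("scene",(220,130,100,75),"b")]:
    s=8 if h==75 else 5
    i=cv2.imread(f"pics/{n}0.png")[y:y+h,x:x+w]
    i=cv2.resize(i,None,fx=s,fy=s,interpolation=cv2.INTER_CUBIC); cv2.imwrite(f"pics/{n}_{o}.png",i)
```

```text
(no output)
```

View pics/top_a.png

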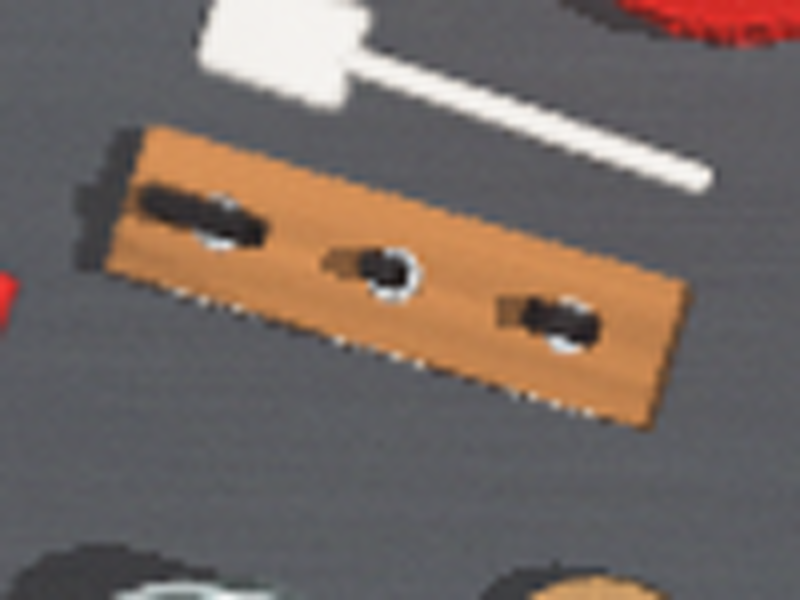

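View pics/top_b.png

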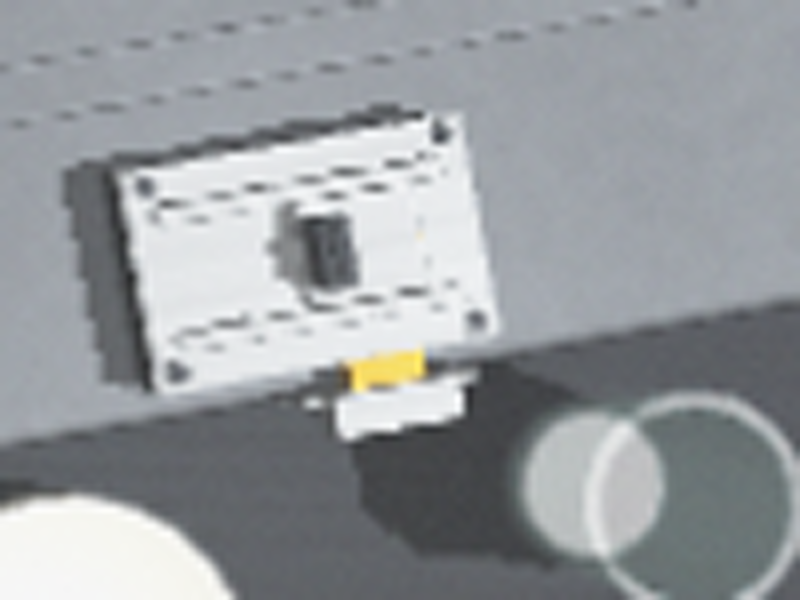

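View pics/scene_a.png

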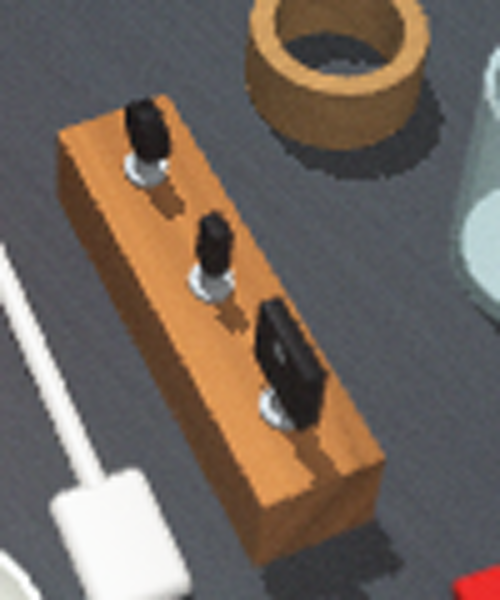

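View pics/scene_b.png

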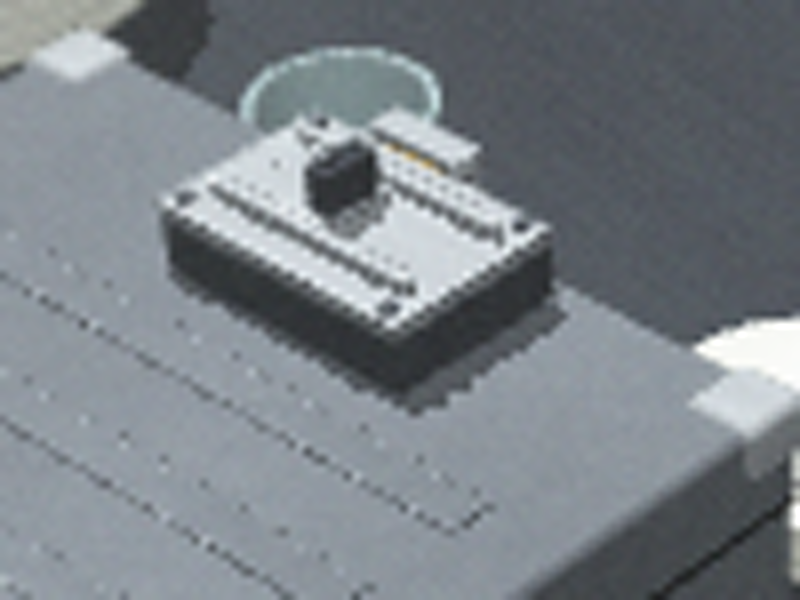

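Run:
```python
from h import *
from workcell import viewer
T=viewer.get_calibration("top");S=viewer.get_calibration("scene")
t=lambda x,y,o:(o[0]+x/8-.4,o[1]+y/8-.4)
print("lock corners top")
L=[onz(T,t(x,y,(395,235)),144) for x,y in [(121,170),(458,112),(497,333),(155,393)]]
print(np.array(L)); 
a=np.array(L);print(np.linalg.norm(np.roll(a,-1,0)-a,axis=1))
for k in range(4):
    d=a[(k+1)%4]-a[k];print(np.degrees(np.arctan2(d[1],d[0])))
Ls=[(163,203),(312,118),(552,230),(390,335)]
# scene crop corners: same physical? scene: right of image = nearer robot..; print
print("scene",np.array([onz(S,t(x,y,(220,130)),144) for x,y in Ls]))
print("grip",tri([ray(T,t(338,247,(395,235))),ray(S,t(342,160,(220,130)))]))
# key heads
s5=lambda x,y:(320+x/5-.4,270+y/5-.4)
print("rect",tri([ray(T,t(205,216,(195,195))),ray(S,s5(290,350))]))
print("rect top ends z=102",[onz(T,t(x,y,(195,195)),102) for x,y in [(140,197),(262,232)]])
print("slim",tri([ray(T,t(385,270,(195,195))),ray(S,s5(213,242))]))
print("blk",np.array([onz(T,t(x,y,(195,195)),42) for x,y in [(152,125),(688,285),(652,425),(108,268)]]))
```

```text
lock corners top
[[ 508.86 -163.76  144.  ]
 [ 527.08 -257.63  144.  ]
 [ 466.38 -269.12  144.  ]
 [ 447.95 -174.04  144.  ]]
[95.63 61.77 96.85 61.76]
-79.01662238756022
-169.2824187476176
100.96781778518198
9.581133147400129
scene [[ 529.14 -252.99  144.  ]
 [ 472.19 -264.48  144.  ]
 [ 449.98 -172.01  144.  ]
 [ 513.02 -158.    144.  ]]
grip (array([ 488.61, -219.75,  158.69]), [np.float64(0.578278420562283), np.float64(0.5782784205620677)])
rect (array([579.66, 268.69,  73.58]), [np.float64(0.16420707492618228), np.float64(0.16420707492604578)])
rect top ends z=102 [array([582.33, 281.86, 102.  ]), array([573.14, 246.41, 102.  ])]
slim (array([566.03, 216.13,  64.25]), [np.float64(0.2432236471288039), np.float64(0.24322364712900452)])
blk [[609.85 292.03  42.  ]
 [565.24 127.66  42.  ]
 [522.6  137.31  42.  ]
 [565.96 303.74  42.  ]]
```

```bash
cat >> h.py <<'E'
def tool():
    from workcell import status
    s=status.state(); return np.array(s["ee_pos"]),R(s["ee_rot"]),s
def plan(p,yawy):
    """shift (cm, tool axes) and turn (rad about tool x) from measured pose to TCP p with tool y heading yawy (deg)"""
    q,M,s=tool(); d=M.T@(np.array(p,float)-q)/10
    cur=np.degrees(np.arctan2(M[1,1],M[0,1])); t=(cur-yawy+180)%360-180
    print("shift cm",d,"turn rad %.4f"%np.radians(t),"cur yaw %.2f"%cur)
E
python3 - <<'E'
from h import *
from workcell import viewer
q,M,s=tool();W=viewer.get_calibration("wrist")
print(M); Rc=R(W["rotation"]);print("eye in tool",M.T@(np.array(W["eye"])-q));print("cam axes in tool\n",M.T@Rc)
# project points in tool frame: grasp point, tip
for x in (0,60,78): print(x,proj(W,q+M@np.array([x,0,0])))
# where pixels hit at plane tool x=~ (z=149 when TCP z=..)
for uv in [(320,100),(320,240),(320,20)]:
    for z in (0,): print(uv,M.T@(onz(W,uv,291.6-150)-q), M.T@(onz(W,uv,291.6-230)-q))
E
```

```text
[[-0.    0.37  0.93]
 [-0.    0.93 -0.37]
 [-1.   -0.   -0.  ]]
eye in tool [-92.96  -0.97 -71.41]
cam axes in tool
 [[-0.   -0.25  0.97]
 [ 1.    0.    0.  ]
 [-0.    0.97  0.25]]
0 [[319.08 382.11]]
60 [[318.06 301.59]]
78 [[317.88 287.21]]
(320, 100) [ 150.01    1.6  -103.86] [ 230.01    2.45 -114.55]
(320, 240) [150.01   1.9   -7.15] [230.01   2.85  14.01]
(320, 20) [ 150.01    1.47 -152.75] [ 230.01    2.27 -179.53]
```

```bash
python3 -c "
from h import *
plan([489,-214,300],10.5)"
```

```text
shift cm [ -0.76 -59.49  53.34] turn rad 1.0127 cur yaw 68.53
```

Call:
move_arm(moves=[[[-0.8,-59.5,53.3],1.013,1],[[-0.8,-59.5,53.3],1.013,1],[[-0.8,-59.5,53.3],1.013,1],[[-0.8,-59.5,53.3],1.013,1],[[-0.8,-59.5,53.3],1.013,1],[[-0.8,-59.5,53.3],1.013,1],[[-0.8,-59.5,53.3],1.013,1],[[-0.8,-59.5,53.3],1.013,1],[[-0.8,-59.5,53.3],1.013,1],[[-0.8,-59.5,53.3],1.013,1],[[-0.8,-59.5,53.3],1.013,1],[[-0.8,-59.5,53.3],1.013,1],[[-0.8,-59.5,53.3],1.013,1],[[-0.8,-59.5,53.3],1.013,1],[[-0.8,-59.5,53.3],1.013,1],[[-0.8,-59.5,53.3],1.013,1]], force=20)

```text
time_s: 2.15
ee_pos: [488.3, -212.4, 300.3]
ee_rot: [-164.5, 90.0, 116.1]
force: [0.9, 0.2, 0.8]
gripper_width: 91.1
```

```bash
cat >> h.py <<'E'
def snap(name,cam="wrist"):
    import json
    from workcell import viewer,status
    c=viewer.get_calibration(cam); im=viewer.grab_frame(cam)
    json.dump({k:np.array(v).tolist() for k,v in c.items()},open(f"pics/{name}.json","w"))
    cv2.imwrite(f"pics/{name}.png",im[:,:,::-1]); return c
def cal(name):
    import json; return json.load(open(f"pics/{name}.json"))
def crop(name,x,y,w,h,s,out):
    i=cv2.imread(f"pics/{name}.png")[y:y+h,x:x+w]
    cv2.imwrite(f"pics/{out}.png",cv2.resize(i,None,fx=s,fy=s,interpolation=cv2.INTER_CUBIC))
E
python3 -c "
from h import *
snap('w1'); q,M,s=tool(); print(s)"
```

```text
{'time_s': 2.2, 'qpos': array([-24.76,  14.18,  94.32,   0.02,  71.5 , -35.34]), 'qvel': array([ 0.03, -0.05, -0.28, -0.03, -0.01,  0.02]), 'effort': array([ -0.23, -36.85, -23.07,   0.03,   0.07,   0.  ]), 'ee_pos': array([ 488.33, -212.45,  300.44]), 'ee_rot': array([166.08,  89.98,  86.66]), 'force': array([ 0.03,  0.35, -0.06]), 'torque': array([-0.09,  0.01,  0.01]), 'gripper_width': 91.32765833793106}
```

View pics/w1.png

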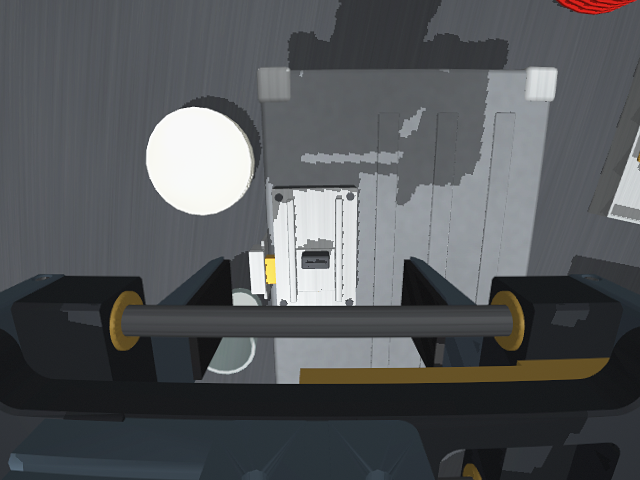

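Call:
move_arm(moves=[[[0.5,0,3],0,1],[[1.5,0,6],0,1],[[1.5,0,6],0,1],[[1.5,0,6],0,1]])

```text
time_s: 2.7
ee_pos: [499.4, -271.6, 285.5]
ee_rot: [170.3, 90.0, 90.9]
force: [-1.1, 0.3, 0.8]
gripper_width: 91.2
```

```bash
python3 -c "
from h import *
snap('w2'); q,M,s=tool(); print(s['ee_pos'],s['time_s'])
crop('w1',240,170,140,150,4,'w1c');crop('w2',230,90,160,150,4,'w2c')"
```

```text
[ 499.49 -271.54  285.68] 2.75
```

View pics/w1c.png

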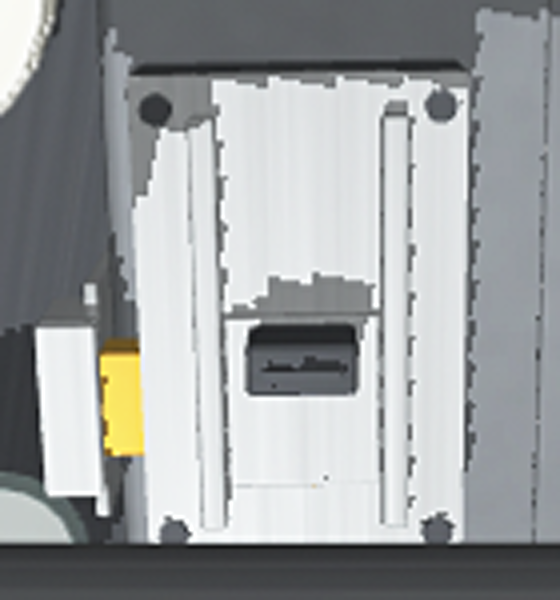

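View pics/w2c.png

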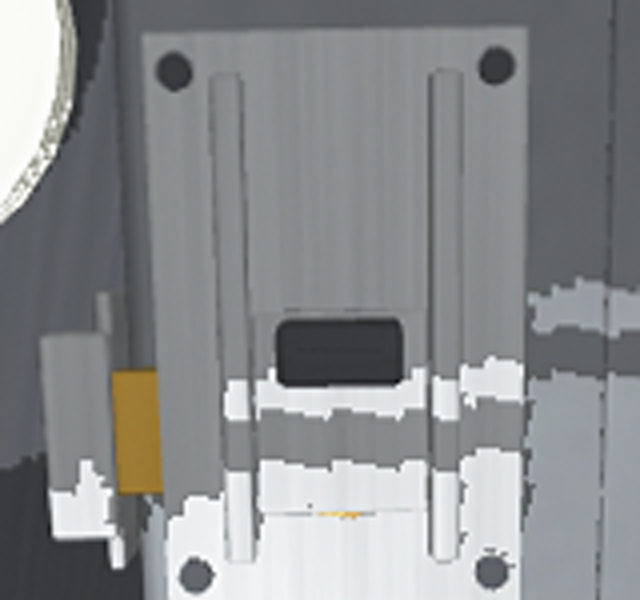

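Run:
```python
from h import *
A,B=cal('w1'),cal('w2')
a=lambda x,y:ray(A,(240+x/4-.375,170+y/4-.375)); b=lambda x,y:ray(B,(230+x/4-.375,90+y/4-.375))
S=[((155,109),(174,71)),((440,105),(496,66)),((174,532),(196,575)),((438,530),(491,572))]
P=[]
for u,v in S:
    p,e=tri([a(*u),b(*v)]);P.append(p);print(p,e[0])
P=np.array(P);c=P.mean(0)
d=(P[0]+P[1]-P[2]-P[3]);yaw=np.degrees(np.arctan2(d[1],d[0]))-90
d2=P[1]+P[3]-P[0]-P[2];print("c",c,"yaw",yaw,np.degrees(np.arctan2(d2[1],d2[0])),np.linalg.norm(d)/2,np.linalg.norm(d2)/2)
Z=lambda C,uv,z:onz(C,uv,z)
ux=np.array([np.cos(np.radians(yaw)),np.sin(np.radians(yaw))]);uy=np.array([-ux[1],ux[0]])
def loc(p): p=p[:2]-c[:2]; return np.array([p@ux,p@uy])
f=lambda x,y:(230+x/4-.375,90+y/4-.375); g=lambda x,y:(240+x/4-.375,170+y/4-.375)
print("grip top v2 edges", [loc(Z(B,f(*p),162)) for p in [(277,352),(404,352),(340,317),(340,387)]])
print("grip top v1 edges", [loc(Z(A,g(*p),162)) for p in [(248,370),(357,370),(302,345),(302,394),(302,325)]])
print("cover +y edge / -y edge v2",[loc(Z(B,f(*p),147.6)) for p in [(340,311),(340,513)]])
print("v1",[loc(Z(A,g(*p),147.6)) for p in [(302,313),(302,486)]])
p,e=tri([a(302,394),b(340,387)]);print("grip -y top edge",p,e,loc(p))
p=[tri([a(247,394),b(279,387)])[0],tri([a(357,394),b(402,387)])[0]];print(p)
print("rails v2",[loc(Z(B,f(*p),149)) for p in [(212,75),(240,75),(431,72),(463,72)]])
```

```text
[ 453.75 -180.59  144.21] 0.02383412166974985
[ 504.74 -170.31  144.23] 0.06091650982205379
[ 470.49 -263.05  143.44] 0.03695417274815781
[ 521.73 -252.9   143.67] 0.18810521734466
c [ 487.68 -216.71  143.89] yaw 11.548114351757562 11.302268211250706 84.23156603803564 52.12215014738151
grip top v2 edges [array([-9.74, -1.9 ]), array([10.11, -2.24]), array([0.21, 3.31]), array([ 0.01, -7.52])]
grip top v1 edges [array([-9.5 , -2.19]), array([ 9.86, -2.51]), array([0.18, 2.3 ]), array([ 0.02, -6.85]), array([0.24, 5.99])]
cover +y edge / -y edge v2 [array([0.15, 3.55]), array([ -0.48, -30.46])]
v1 [array([0.16, 4.05]), array([ -0.45, -30.72])]
grip -y top edge [ 489.23 -224.34  159.35] [np.float64(0.0001294261946331523), np.float64(0.00012942619473095004)] [-0.01 -7.78]
[array([ 479.58, -226.14,  159.38]), array([ 498.96, -222.52,  159.34])]
rails v2 [array([-19.47,  40.88]), array([-15.02,  40.79]), array([15.26, 40.72]), array([20.33, 40.65])]
```

```bash
python3 -c "
from h import *
plan([496,-257.9,231],11.4)"
```

```text
shift cm [ 5.47 -0.1  -1.4 ] turn rad -0.0149 cur yaw 10.55
```

Call:
move_arm(moves=[[[1.5,-0.1,-1.4],-0.015,-1],[[1.5,-0.1,-1.4],-0.015,-1],[[1.5,-0.1,-1.4],-0.015,-1],[[1.5,-0.1,-1.4],-0.015,-1],[[1.5,-0.1,-1.4],-0.015,-1],[[3.5,-0.1,-1.4],-0.015,-1],[[5,-0.1,-1.4],-0.015,-1],[[5.5,-0.1,-1.4],-0.015,-1],[[5.5,-0.1,-1.4],-0.015,-1]])

```text
time_s: 3.88
ee_pos: [496.1, -259.2, 230.0]
ee_rot: [-139.7, 90.0, 141.7]
force: [-0.1, -0.0, -0.2]
gripper_width: 4.1
```

```bash
python3 -c "
from h import *
snap('w3');snap('s3','scene');crop('s3',220,100,120,100,6,'s3c'); q,M,s=tool(); print(s['ee_pos'],s['time_s'],s['force'],s['gripper_width']);plan([485.5,-207,231],11.4)"
```

```text
[ 496.38 -259.34  230.76] 3.975 [-1.   -0.2  -0.82] 0.35608316263695333
shift cm [-0.03 -0.04 -5.35] turn rad -0.0010 cur yaw 11.34
```

View pics/s3c.png

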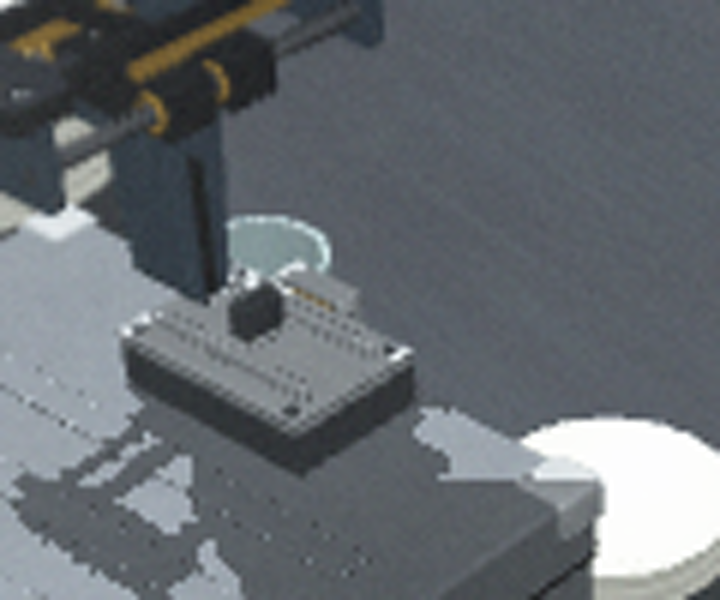

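View pics/w3.png

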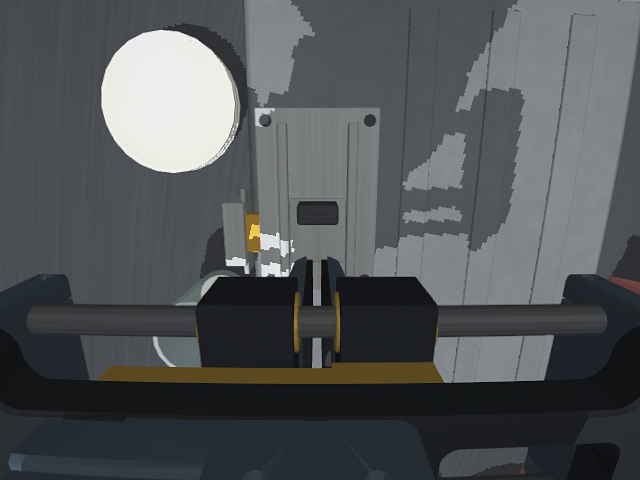

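Call:
move_arm(moves=[[[0,0,-1],0,-1],[[0,0,-1.5],0,-1],[[0,0,-2],0,-1],[[0,0,-2.5],0,-1],[[0,0,-3],0,-1],[[0,0,-3.5],0,-1],[[0,0,-4],0,-1],[[0,0,-4.5],0,-1]])

```text
time_s: 4.97
ee_pos: [487.2, -214.8, 230.4]
ee_rot: [57.9, 90.0, -20.8]
force: [0.2, -2.1, 2.4]
gripper_width: 0.5
```

```bash
python3 -c "
from h import *
snap('w4'); q,M,s=tool(); print(s['ee_pos'],s['time_s'],s['force'],s['gripper_width'])"
```

```text
[ 487.12 -214.19  230.34] 5.025 [ 0.68 -1.36  1.17] 0.571377461828335
```

View pics/w4.png

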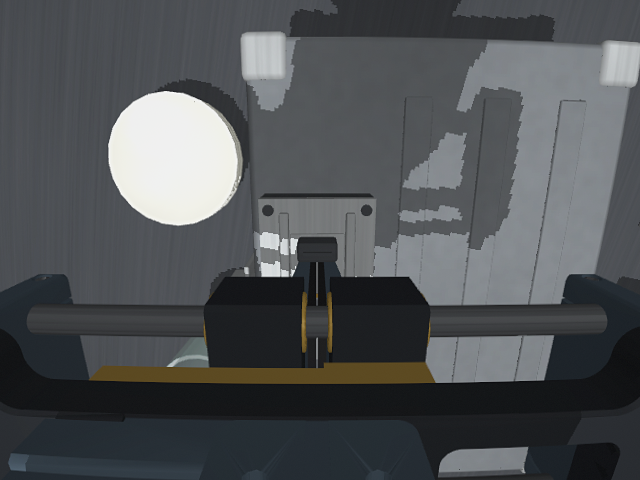

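Call:
move_arm(moves=[[[0,0,-0.4],0,-1],[[0,0,-0.6],0,-1],[[0,0,-0.8],0,-1],[[0,0,-0.9],0,-1],[[0,0,-1.0],0,-1]])

```text
time_s: 5.65
ee_pos: [486.1, -208.7, 230.5]
ee_rot: [5.2, 89.5, -73.4]
force: [0.3, -15.2, -1.7]
gripper_width: 0.3
```

Call:
move_arm(moves=[[[0,0,0.8],0,-1],[[0,0,1.2],0,-1],[[-4,0,4.5],0,1],[[-5.5,0,6.5],0,1],[[-5.5,0,6.5],0,1],[[-5.5,0,6.5],0,1]])

```text
time_s: 6.4
ee_pos: [497.3, -267.8, 283.9]
ee_rot: [-147.2, 89.8, 134.1]
force: [-0.2, -0.2, -0.4]
gripper_width: 37.3
```

```bash
python3 -c "
from h import *
snap('w5'); q,M,s=tool(); print(s['ee_pos'],s['time_s'],s['force'],s['gripper_width'])"
```

```text
[ 497.32 -267.68  283.88] 6.45 [ 0.33 -0.48  0.48] 41.310581763399256
```

View pics/w5.png

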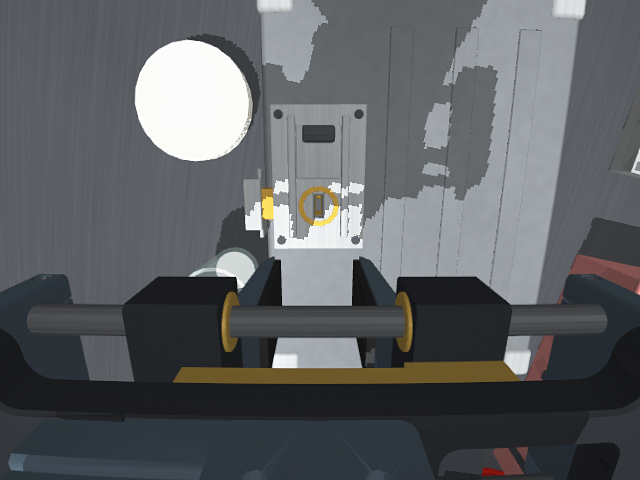

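Call:
move_arm(moves=[[[1,0,-1.5],0,1],[[3,0,-2],0,1],[[3,0,-2],0,1],[[3,0,-2],0,1]])

```text
time_s: 6.95
ee_pos: [494.3, -249.1, 255.4]
ee_rot: [143.8, 90.0, 65.1]
force: [0.4, -0.7, 0.8]
gripper_width: 81.4
```

```bash
python3 -c "
from h import *
snap('w6'); q,M,s=tool(); print(s['ee_pos'],s['ee_rot'],s['time_s'])
crop('w5',260,95,120,160,4,'w5c');crop('w6',250,140,130,150,4,'w6c')"
```

```text
[ 494.43 -249.32  255.71] [ 60.15  89.95 -18.49] 7.0
```

View pics/w5c.png

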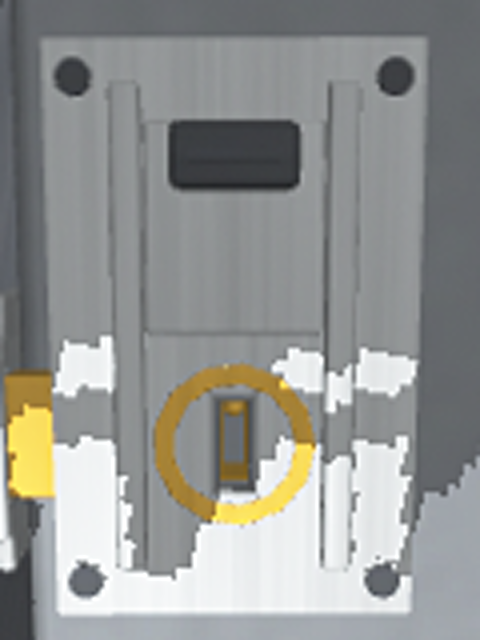

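View pics/w6c.png

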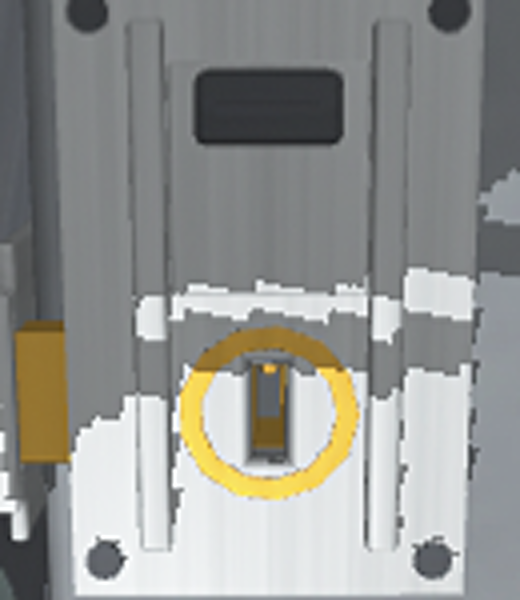

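```bash
cat > ring.py <<'E'
from h import *
def ring(n,x0,y0,x1,y1):
    im=cv2.imread(f"pics/{n}.png");h=cv2.cvtColor(im,cv2.COLOR_BGR2HSV)
    m=cv2.inRange(h,(12,110,60),(35,255,255));mm=np.zeros_like(m);mm[y0:y1,x0:x1]=m[y0:y1,x0:x1]
    cs,_=cv2.findContours(mm,cv2.RETR_EXTERNAL,cv2.CHAIN_APPROX_NONE);c=max(cs,key=lambda c:cv2.boundingRect(c)[2]*cv2.boundingRect(c)[3])
    e=cv2.fitEllipse(cv2.convexHull(c));return e
E
python3 - <<'E'
from ring import *
A,B=cal('w5'),cal('w6')
e5=ring('w5',290,180,345,230);e6=ring('w6',290,215,345,270);print(e5,e6)
p,e=tri([ray(A,e5[0]),ray(B,e6[0])]);print("ring",p,e); print(onz(A,e5[0],144),onz(B,e6[0],144))
f=lambda x,y:(260+x/4-.375,95+y/4-.375); g=lambda x,y:(250+x/4-.375,140+y/4-.375)
print("slot v5",[onz(A,f(*q),144) for q in [(234,396),(234,490),(215,443),(255,443)]])
print("slot v6",[onz(B,g(*q),144) for q in [(270,356),(270,464),(247,412),(292,412)]])
S5=[(72,77),(396,76),(86,580),(383,579)];
S6=[(88,12),(449,12),(106,560),(432,560)]
P=np.array([tri([ray(A,f(*u)),ray(B,g(*v))])[0] for u,v in zip(S5,S6)]);print(P)
d=P[0]+P[1]-P[2]-P[3];yaw=np.degrees(np.arctan2(d[1],d[0]))-90;print("yaw",yaw,P.mean(0))
uy=np.array([-np.sin(np.radians(yaw)),np.cos(np.radians(yaw))]);ux=np.array([uy[1],-uy[0]])
d=p[:2]-P.mean(0)[:2];print("ring local",d@ux,d@uy)
G=onz(A,f(234,155),162);d=G[:2]-p[:2];print("grip rel",d@ux,d@uy)
G=onz(B,g(269,107),162);d=G[:2]-p[:2];print("grip rel",d@ux,d@uy)
for C,h,u in((A,f,(234,121)),(A,f,(234,331)),(B,g,(269,293))):
    G=onz(C,h(*u),147.6);d=G[:2]-p[:2];print("cover edge",d@uy)
E
```

```text
((318.0831298828125, 205.51748657226562), (39.2619514465332, 39.71323776245117), 92.02293395996094) ((316.6680908203125, 242.78717041015625), (42.67678451538086, 44.379886627197266), 86.54728698730469)
ring [ 491.13 -234.    145.24] [np.float64(0.02777879804922694), np.float64(0.02777879804932743)]
[ 491.2  -234.18  144.  ] [ 491.17 -234.33  144.  ]
slot v5 [array([ 489.61, -226.18,  144.  ]), array([ 492.84, -242.1 ,  144.  ]), array([ 488.02, -234.72,  144.  ]), array([ 494.74, -233.37,  144.  ])]
slot v6 [array([ 489.67, -225.47,  144.  ]), array([ 493.1 , -242.42,  144.  ]), array([ 487.94, -234.88,  144.  ]), array([ 494.76, -233.5 ,  144.  ])]
[[ 453.87 -180.77  144.89]
 [ 504.66 -170.55  146.61]
 [ 470.69 -262.39  146.22]
 [ 520.96 -251.69  147.65]]
yaw 11.505843340228822 [ 487.55 -216.35  146.34]
ring local -0.006170580015543548 -18.0073648052431
grip rel 0.039067236882395516 46.53456577239435
grip rel 0.12882241861416288 46.83650444812763
cover edge 52.49670763985136
cover edge 19.163251115104778
cover edge 19.059446355382946
```

```bash
python3 -c "
from h import *
plan([579,266,240],-15.2)"
```

```text
shift cm [  1.56  18.44 -48.86] turn rad 0.4635 cur yaw 11.36
```

Call:
move_arm(moves=[[[-3,0,0],0,1],[[-4,9,-24],0.2,1],[[-4,18.4,-48.9],0.46,1],[[-4,18.4,-48.9],0.46,1],[[-4,18.4,-48.9],0.46,1],[[-4,18.4,-48.9],0.46,1],[[-4,18.4,-48.9],0.46,1],[[-4,18.4,-48.9],0.46,1],[[-3,18.4,-48.9],0.464,1],[[1.5,18.4,-48.9],0.464,1],[[1.5,18.4,-48.9],0.464,1],[[1.5,18.4,-48.9],0.464,1]])

```text
time_s: 8.5
ee_pos: [578.8, 265.9, 241.3]
ee_rot: [108.7, 89.9, 3.4]
force: [0.2, -0.3, 0.6]
gripper_width: 91.3
```

```bash
python3 -c "
from h import *
snap('k1'); q,M,s=tool(); print(s['ee_pos'],s['ee_rot'],s['time_s']);plan([579,266,240],-15.2)"
```

```text
[579.08 265.54 242.08] [121.63  89.84  16.34] 8.55
shift cm [ 0.21 -0.02 -0.04] turn rad -0.0017 cur yaw -15.30
```

View pics/k1.png

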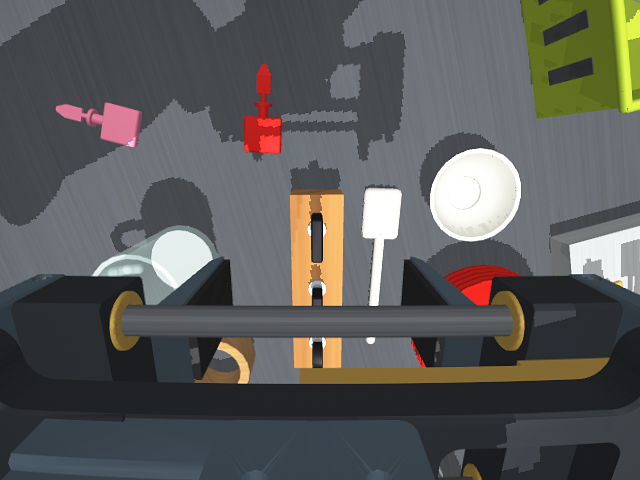

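Call:
move_arm(moves=[[[1,0,2],0,1],[[2,0,4],0,1],[[2,0,4],0,1],[[2,0,4],0,1]])

```text
time_s: 9.05
ee_pos: [568.8, 227.6, 222.0]
ee_rot: [132.7, 89.8, 27.3]
force: [0.0, -0.6, 1.1]
gripper_width: 91.2
```

```bash
python3 -c "
from h import *
snap('k2'); q,M,s=tool(); print(s['ee_pos'],s['ee_rot'],s['time_s'])
crop('k1',270,170,100,140,4,'k1c');crop('k2',260,90,120,150,4,'k2c')"
```

```text
[568.66 227.94 221.74] [132.36  89.82  27.08] 9.1
```

View pics/k1c.png

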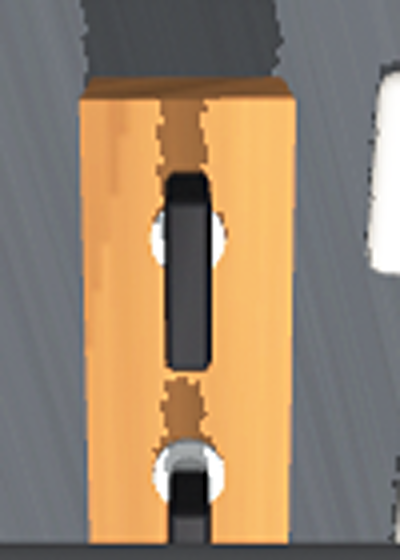

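View pics/k2c.png

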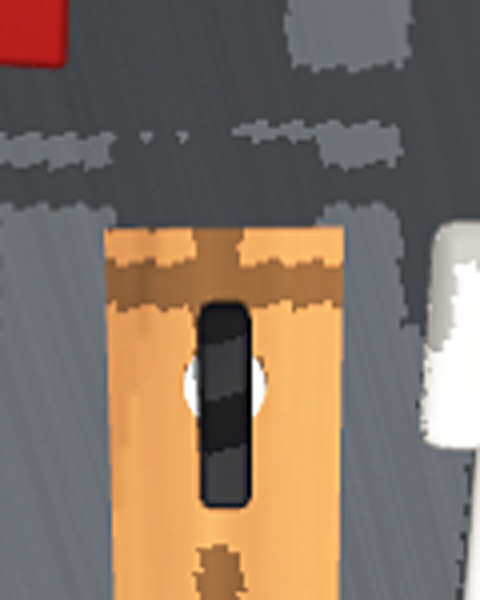

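Run:
```python
from h import *
A,B=cal('k1'),cal('k2')
f=lambda x,y:(270+x/4-.375,170+y/4-.375); g=lambda x,y:(260+x/4-.375,90+y/4-.375)
n,e=tri([ray(A,f(188.5,370)),ray(B,g(226,507))]);print("near top",n,e)
m,e=tri([ray(A,f(187,203)),ray(B,g(223.5,300))]);print("far top",m,e)
for z in (86,):
    for C,h,P in((A,f,[(188.5,370),(187,203),(165,290),(212,290)]),(B,g,[(226,507),(223.5,300),(199,405),(251,405)])):
        q=[onz(C,h(*p),z) for p in P]; d=q[1]-q[0]
        print(np.array(q),np.linalg.norm(d),np.degrees(np.arctan2(d[1],d[0]))-90,np.linalg.norm(q[3]-q[2]),(q[0]+q[1])/2,(q[2]+q[3])/2)
print("shoulder z46?",[onz(A,f(188,238),46),onz(B,g(225,383),46)])
# block end edges v2
q=[onz(B,g(*p),42) for p in [(105,228),(343,228),(113,570),(338,570)]];print(np.array(q))
d=q[0]+q[1]-q[2]-q[3];print("yaw",np.degrees(np.arctan2(d[1],d[0]))-90, np.linalg.norm(q[1]-q[0]))
```

```text
near top [576.05 253.61  84.73] [np.float64(0.016443437685078745), np.float64(0.016443437685005256)]
far top [584.95 287.61  97.32] [np.float64(0.016507147468514505), np.float64(0.016507147468814085)]
[[576.15 254.02  86.  ]
 [584.38 285.4   86.  ]
 [576.03 270.43  86.  ]
 [584.55 268.11  86.  ]] 32.437733975773966 -14.710597180690186 8.823455138075166 [580.27 269.71  86.  ] [580.29 269.27  86.  ]
[[576.13 253.83  86.  ]
 [584.83 287.2   86.  ]
 [576.34 271.7   86.  ]
 [584.71 269.41  86.  ]] 34.48539207066221 -14.607040204180421 8.676281050371482 [580.48 270.52  86.  ] [580.53 270.56  86.  ]
shoulder z46? [array([580.5, 270.1,  46. ]), array([580.52, 270.34,  46.  ])]
[[565.93 304.85  42.  ]
 [610.29 292.74  42.  ]
 [548.25 239.31  42.  ]
 [592.72 227.13  42.  ]]
yaw -15.048106625859987 45.98804994196149
```

```bash
python3 -c "
from h import *
plan([580.5,270.4,130],-15.0)"
```

```text
shift cm [ 9.18  0.   -4.39] turn rad -0.0049 cur yaw -15.28
```

Call:
move_arm(moves=[[[0,0,-2.5],-0.005,1],[[1,0,-4.4],-0.005,1],[[1,0,-4.4],-0.005,1],[[4,0,-4.4],-0.005,1],[[7,0,-4.4],-0.005,1],[[9.1,0,-4.4],-0.005,1],[[9.1,0,-4.4],-0.005,1],[[9.1,0,-4.4],-0.005,1]], force=45)

```text
time_s: 10.1
ee_pos: [579.9, 270.2, 130.2]
ee_rot: [124.9, 89.9, 20.0]
force: [-0.5, -0.6, -0.2]
gripper_width: 91.2
```

```bash
python3 -c "
from h import *
snap('k3'); q,M,s=tool(); print(s['ee_pos'],s['ee_rot'],s['time_s'],s['force']);plan([580.5,270.4,130],-15.0)
"
```

```text
[580.01 270.29 130.55] [127.3   89.87  22.35] 10.15 [ 0.3   0.16 -0.22]
shift cm [ 0.05  0.04 -0.02] turn rad 0.0008 cur yaw -14.96
```

View pics/k3.png

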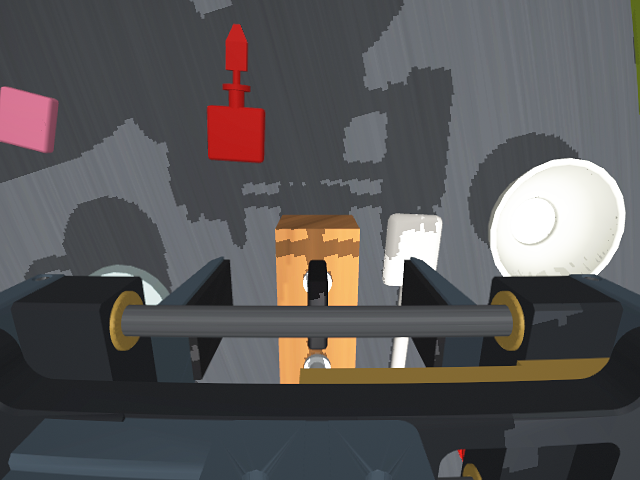

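Call:
move_arm(moves=[[[0,0.04,0],0,-1],[[0,0.04,0],0,-1],[[0,0.04,0],0,-1],[[0,0.04,0],0,-1],[[0,0.04,0],0,-1],[[0,0.04,0],0,-1],[[0,0.04,0],0,-1],[[0,0.04,0],0,-1]])

```text
time_s: 11.15
ee_pos: [579.8, 270.1, 129.2]
ee_rot: [176.0, 90.0, 71.0]
force: [0.2, 0.8, 0.3]
gripper_width: 14.2
```

Call:
move_arm(moves=[[[0,0,0],0,-1],[[0,0,0],0,-1],[[0,0,0],0,-1]])

```text
time_s: 11.52
ee_pos: [579.8, 270.1, 129.3]
ee_rot: [151.4, 90.0, 46.5]
force: [-0.1, -0.3, -0.6]
gripper_width: 8.6
```

```bash
python3 -c "
from h import *
snap('k4'); q,M,s=tool(); print(s['ee_pos'],s['ee_rot'],s['time_s'],s['force'],s['torque'],s['gripper_width'])
plan([580,270,240],11.45)
plan([491.2,-234.2,260],11.45)
"
```

```text
[579.79 270.06 129.28] [142.    89.99  37.05] 11.575 [-1.52 -0.72  0.35] [-0.08  0.06 -0.04] 9.203924495633112
shift cm [-11.07   0.02  -0.  ] turn rad -0.4608 cur yaw -14.95
shift cm [-13.08   4.45  51.  ] turn rad -0.4608 cur yaw -14.95
```

Call:
move_arm(moves=[[[-1.5,0,0],0,-1],[[-4,0,0],0,-1],[[-9,0,0],0,-1],[[-15,1,5],-0.1,-1],[[-17,4.45,51],-0.46,-1],[[-17,4.45,51],-0.46,-1],[[-17,4.45,51],-0.46,-1],[[-17,4.45,51],-0.46,-1],[[-17,4.45,51],-0.46,-1],[[-17,4.45,51],-0.46,-1],[[-17,4.45,51],-0.46,-1],[[-17,4.45,51],-0.46,-1],[[-17,4.45,51],-0.46,-1],[[-17,4.45,51],-0.46,-1],[[-17,4.45,51],-0.46,-1],[[-17,4.45,51],-0.46,-1]])

```text
time_s: 13.58
ee_pos: [491.4, -233.1, 299.3]
ee_rot: [173.3, 90.0, 94.8]
force: [-0.1, -0.2, 0.2]
gripper_width: 8.8
```

```bash
python3 -c "
from h import *
snap('i1');snap('is1','scene'); snap('it1','top');q,M,s=tool(); print(s['ee_pos'],s['ee_rot'],s['time_s'],s['force'],s['torque'],s['gripper_width'])
plan([491.2,-234.2,280],11.45)
crop('is1',230,80,110,110,5,'is1c')
crop('it1',195,195,100,75,6,'it1c')
"
```

```text
[ 491.32 -233.57  299.24] [161.93  89.99  83.39] 13.725 [ 0.17 -0.21 -0.32] [-0.04  0.05 -0.06] 8.610371389168325
shift cm [ 1.92 -0.02  0.06] turn rad 0.0001 cur yaw 11.46
```

View pics/i1.png

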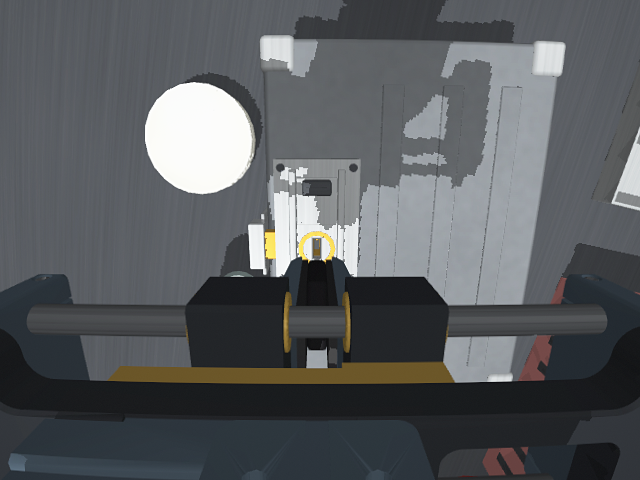

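View pics/is1c.png

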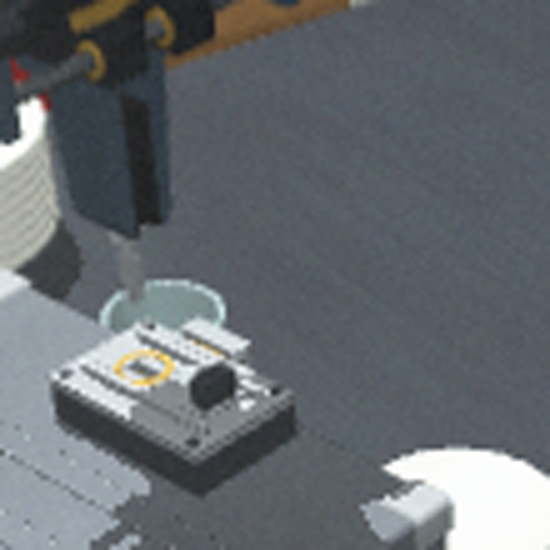

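View pics/it1c.png

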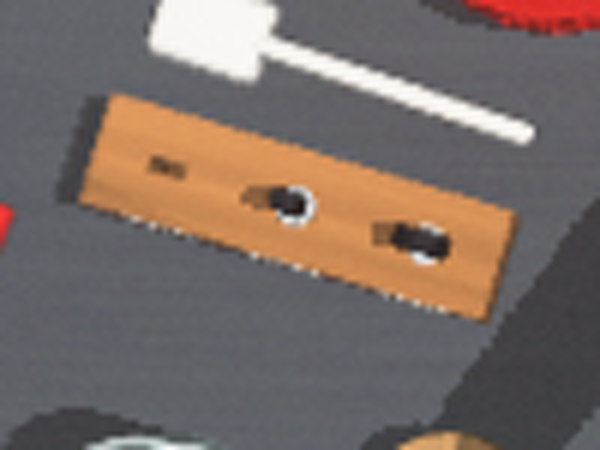

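```bash
python3 -c "
from h import *
crop('i1',265,220,105,150,4,'i1c')
"
```

```text
(no output)
```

View pics/i1c.png

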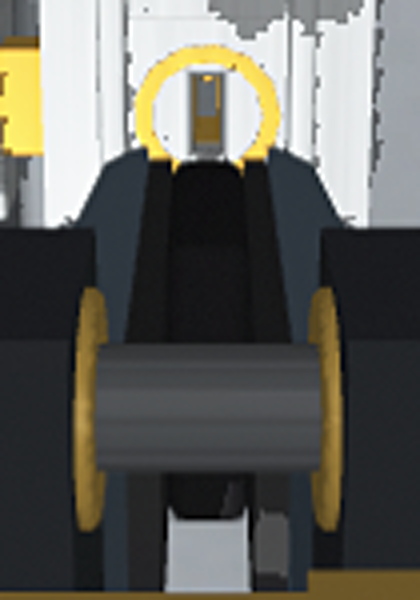

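Run:
```python
from h import *
from ring import ring
C=cal('i1');q,M,s=tool()
for x,y,z in [(43.5,0,-17),(75,0,-17),(78,0,-16),(0,0,0),(43.5,0,17)]: print((x,y,z),proj(C,q+M@np.array([x,y,z])))
f=lambda x,y:(265+x/4-.375,220+y/4-.375)
print(f(208,162),f(208,518))
S=[onz(C,f(*p),144) for p in [(189,112),(226,112)]];c=sum(S)/2;print("slot mid",c,M.T@(c-q))
# same ray constraint: the tool-frame y of hole vs y of pad mid
for u,xx in (((208,162),75),((207.7,400),20)):
    e,d=ray(C,f(*u)); e=M.T@(e-q);d=M.T@d; print("pad mid y",e+d*(xx-e[0])/d[0])
```

```text
(43.5, 0, -17) [[316.89 281.18]]
(75, 0, -17) [[316.77 258.51]]
(78, 0, -16) [[316.76 258.57]]
(0, 0, 0) [[317.06 381.55]]
(43.5, 0, 17) [[316.76 351.22]]
(316.625, 260.125) (316.625, 349.125)
slot mid [ 491.32 -233.76  144.  ] [155.24  -0.05   0.21]
pad mid y [ 75.    -0.07 -16.13]
pad mid y [ 20.    -0.16 -11.31]
```

```bash
python3 -c "
from h import *
plan([491.25,-234.45,255],11.45)
"
```

```text
shift cm [ 4.42 -0.02  0.08] turn rad 0.0001 cur yaw 11.46
```

Call:
move_arm(moves=[[[1.5,-0.02,0.08],0,-1],[[3,-0.02,0.08],0,-1],[[3.4,-0.02,0.08],0,-1],[[3.7,-0.02,0.08],0,-1],[[4,-0.02,0.08],0,-1],[[4.2,-0.02,0.08],0,-1],[[4.4,-0.02,0.08],0,-1]])

```text
time_s: 14.6
ee_pos: [491.2, -235.0, 255.3]
ee_rot: [58.6, 90.0, -20.0]
force: [-0.5, -0.0, 0.3]
gripper_width: 8.9
```

```bash
python3 -c "
from h import *
snap('i2');snap('is2','scene');q,M,s=tool(); print(s['ee_pos'],s['time_s'],s['force'],s['torque'],s['gripper_width'])
crop('is2',230,80,110,110,5,'is2c');crop('i2',240,200,150,150,4,'i2c')
plan([491.25,-234.45,255],11.45)
"
```

```text
[ 491.04 -234.94  255.12] 14.7 [0.93 0.47 0.45] [-0.08  0.03  0.01] 8.72843946677569
shift cm [ 0.01  0.03 -0.04] turn rad -0.0009 cur yaw 11.40
```

View pics/is2c.png

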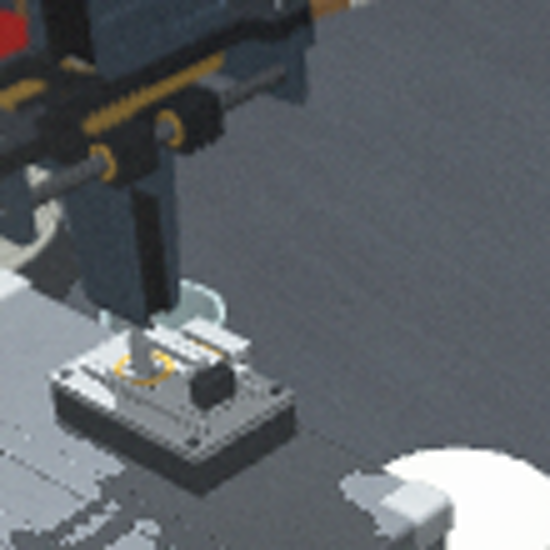

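View pics/i2c.png

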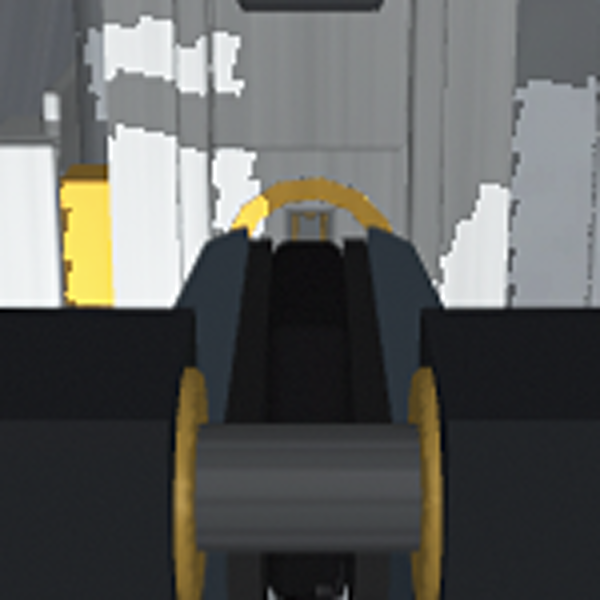

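Call:
move_arm(moves=[[[0.2,0.02,-0.03],0,-1],[[0.4,0.02,-0.03],0,-1],[[0.5,0.02,-0.03],0.08,-1],[[0.6,0.02,-0.03],-0.08,-1],[[0.7,0.02,-0.03],0.08,-1],[[0.8,0.02,-0.03],-0.08,-1],[[0.9,0.02,-0.03],0.08,-1],[[1.0,0.02,-0.03],-0.08,-1],[[1.1,0.02,-0.03],0.08,-1],[[1.2,0.02,-0.03],-0.08,-1]])

```text
time_s: 15.95
ee_pos: [491.7, -235.0, 243.5]
ee_rot: [39.6, 89.9, -34.2]
force: [0.7, -0.4, 1.7]
gripper_width: 8.9
```

```bash
python3 -c "
from h import *
q,M,s=tool(); print(s['ee_pos'],s['time_s'],s['force'],s['torque'],s['gripper_width'])
plan([491.25,-234.45,231.3],11.45)
"
```

```text
[ 491.66 -235.01  243.5 ] 15.95 [ 0.68 -0.39  1.68] [-0.19 -0.11 -0.04] 8.901005433509512
shift cm [ 1.22 -0.03 -0.07] turn rad 0.0821 cur yaw 16.16
```

Call:
move_arm(moves=[[[0.1,-0.01,-0.02],0.16,-1],[[0.2,-0.01,-0.02],0,-1],[[0.3,-0.01,-0.02],0.16,-1],[[0.4,-0.01,-0.02],0,-1],[[0.5,-0.01,-0.02],0.16,-1],[[0.6,-0.01,-0.02],0,-1],[[0.7,-0.01,-0.02],0.16,-1],[[0.8,-0.01,-0.02],0,-1],[[0.9,-0.01,-0.02],0.16,-1],[[1.0,-0.01,-0.02],0,-1],[[1.1,-0.01,-0.02],0.16,-1],[[1.15,-0.01,-0.02],0,-1]])

```text
time_s: 17.45
ee_pos: [491.5, -235.0, 233.1]
ee_rot: [35.4, 89.8, -38.4]
force: [-0.7, -0.4, 1.5]
gripper_width: 8.6
```

```bash
python3 -c "
from h import *
q,M,s=tool(); print(s['ee_pos'],s['time_s'],s['force'],s['torque'],s['gripper_width'])
plan([491.25,-234.45,231.3],11.45)
"
```

```text
[ 491.5  -234.97  233.13] 17.45 [-0.66 -0.39  1.46] [-0.14  0.29  0.01] 8.58951450175612
shift cm [ 0.18 -0.01 -0.06] turn rad 0.0822 cur yaw 16.16
```

Call:
move_arm(moves=[[[0.1,0,-0.03],0.16,-1],[[0.15,0,-0.03],0,-1],[[0.2,0,-0.03],0.16,-1],[[0.25,0,-0.03],0,-1],[[0.3,0,-0.03],0.16,-1],[[0.33,0,-0.03],0.08,-1],[[0.33,0,-0.03],0.08,-1]])

```text
time_s: 18.32
ee_pos: [491.4, -235.0, 231.1]
ee_rot: [31.5, 89.8, -47.1]
force: [-2.4, -0.4, 13.3]
gripper_width: 8.4
```

```bash
python3 -c "
from h import *
snap('i3');snap('is3','scene');q,M,s=tool(); print(s['ee_pos'],s['time_s'],s['force'],s['torque'],s['gripper_width'])
plan([491.25,-234.45,231.3],11.45)
crop('is3',230,80,110,110,5,'is3c');crop('i3',240,200,150,150,4,'i3c')
"
```

```text
[ 491.4  -235.04  231.1 ] 18.425 [-2.49 -0.66 12.05] [-0.21  0.67  0.  ] 8.831535808455175
shift cm [-0.02 -0.   -0.06] turn rad -0.0004 cur yaw 11.43
```

View pics/is3c.png

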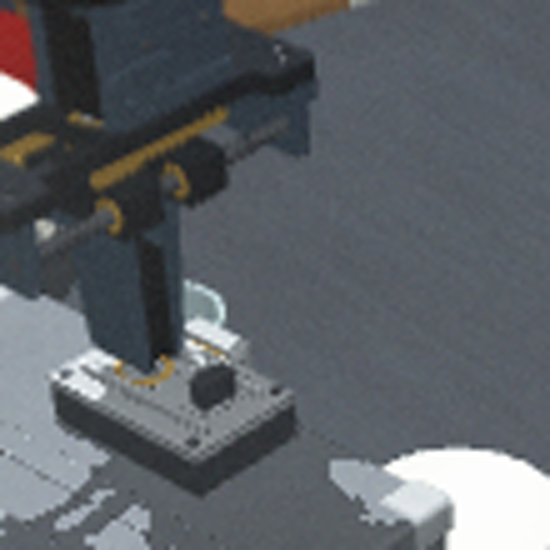

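View pics/i3c.png

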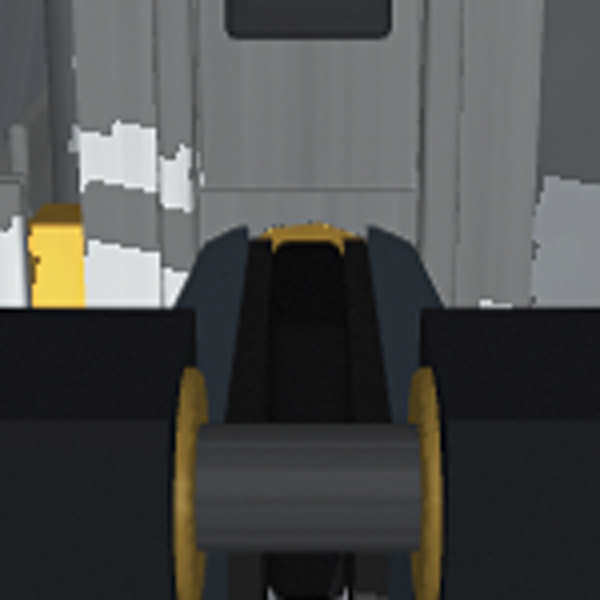

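Call:
move_arm(moves=[[[0,0,0],0,-1],[[0,-0.01,0],0.12,-1],[[0,-0.01,0],0.24,-1],[[0,-0.01,0],0.36,-1],[[0,-0.02,0],0.48,-1]], force=60)

```text
time_s: 19.05
ee_pos: [491.0, -235.1, 231.1]
ee_rot: [55.1, 89.8, -51.2]
force: [-2.9, -0.7, 11.7]
gripper_width: 8.9
```

```bash
python3 -c "
from h import *
q,M,s=tool(); print(s['ee_pos'],s['time_s'],s['force'],s['torque'],s['gripper_width'],s['qpos'])
plan([491.25,-234.45,231.3],11.45)
"
```

```text
[ 491.05 -235.05  231.1 ] 19.05 [-2.88 -0.67 11.69] [-0.19  0.76 -0.01] 8.882919522030434 [-26.75  18.18  99.19  -0.1   62.43 -10.41]
shift cm [-0.02  0.   -0.06] turn rad -0.4841 cur yaw -16.29
```

Call:
move_arm(moves=[[[0,0,0],0.14,-1],[[0,0,0],0.28,-1],[[0,-0.01,-0.01],0.42,-1],[[0,-0.01,-0.01],0.56,-1],[[0,-0.01,-0.02],0.7,-1],[[0,-0.02,-0.02],0.84,-1],[[0,-0.02,-0.03],0.98,-1],[[0,-0.02,-0.03],1.08,-1],[[0,-0.02,-0.03],1.16,-1],[[0,-0.02,-0.03],1.2,-1],[[0,-0.02,-0.03],1.2,-1]])

```text
time_s: 20.42
ee_pos: [490.0, -234.0, 231.1]
ee_rot: [70.2, 89.9, -104.7]
force: [-5.3, 1.5, 16.4]
gripper_width: 8.5
```

```bash
python3 -c "
from h import *
snap('f1');snap('ft1','top');snap('fs1','scene');q,M,s=tool(); print(s['ee_pos'],s['time_s'],s['force'],s['torque'],s['effort'],s['gripper_width'],s['qpos'])
plan([491.25,-234.45,231.3],11.45)
crop('fs1',230,80,110,110,5,'fs1c');crop('f1',200,150,240,180,3,'f1c')
crop('ft1',395,235,100,75,8,'ft1c')
"
```

```text
[ 490.01 -233.97  231.07] 20.575 [-6.04  1.52 16.  ] [0.25 1.51 0.15] [  0.49 -31.2  -19.23   0.54  -2.15   0.12] 8.668430119632491 [-26.71  18.14  99.26  -0.07  62.59  58.14]
shift cm [-0.02  0.06 -0.12] turn rad -1.6801 cur yaw -84.81
```

View pics/f1.png

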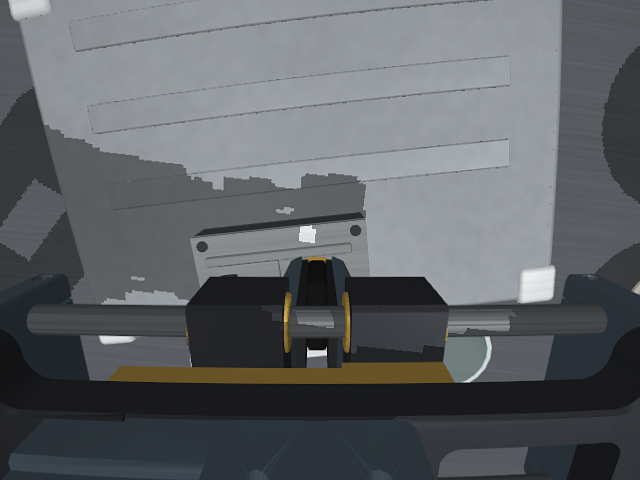

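View pics/fs1c.png

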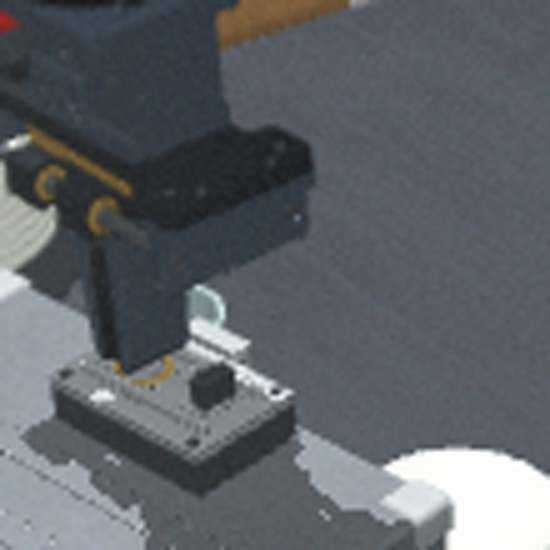

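View pics/ft1c.png

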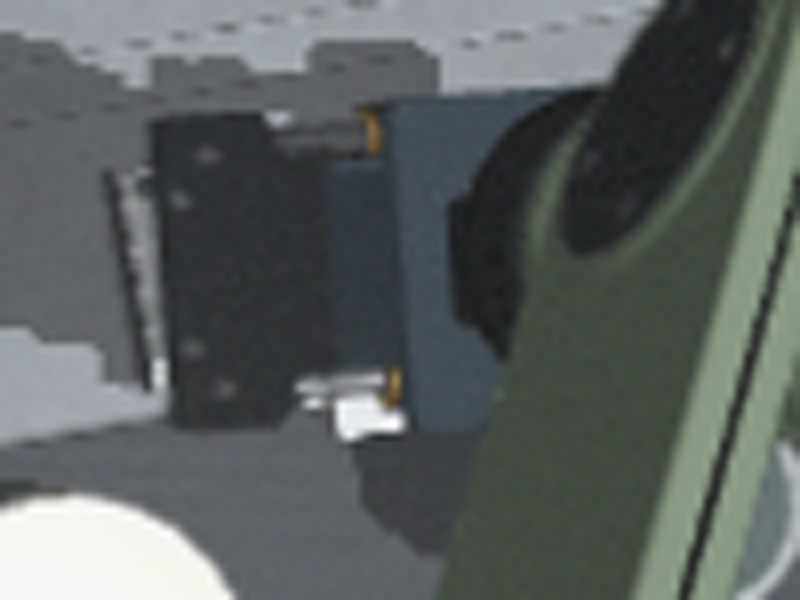

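Call:
move_arm(moves=[[[0,0,0.03],0.03,-1],[[0,0,0.04],0.06,-1],[[0,0,0.04],0.06,-1]])

```text
time_s: 20.95
ee_pos: [489.9, -233.9, 231.1]
ee_rot: [114.0, 89.9, -64.2]
force: [-4.9, 1.4, 14.3]
gripper_width: 8.7
```

```bash
python3 -c "
from h import *
q,M,s=tool(); print(s['ee_pos'],s['time_s'],s['force'],s['torque'],s['effort'],s['gripper_width'],s['qpos'])
plan([491.25,-234.45,231.3],11.45)
"
```

```text
[ 489.9  -233.91  231.07] 20.95 [-4.86  1.4  14.33] [0.36 1.31 0.22] [ -0.04 -31.42 -19.08   0.35  -1.96   0.27] 8.739651964642473 [-26.72  18.11  99.3   -0.04  62.54  61.54]
shift cm [-0.02  0.06 -0.13] turn rad -1.7400 cur yaw -88.25
```

Call:
move_arm(moves=[[[0,0,0],0.02,-1],[[0,0,0],0.02,-1],[[0,0,0],0.02,-1],[[0,0,0],0.02,-1]])

```text
time_s: 21.45
ee_pos: [489.9, -233.9, 231.1]
ee_rot: [111.8, 89.9, -67.6]
force: [-5.0, 2.2, 15.8]
gripper_width: 8.5
```

```bash
python3 -c "
from h import *
snap('f2');snap('fs2','scene')
q,M,s=tool(); print(s['ee_pos'],s['time_s'],s['force'],s['torque'],s['effort'],s['gripper_width'],s['qpos'])
plan([491.25,-234.45,231.3],11.45)
crop('f2',240,220,150,140,4,'f2c')
"
```

```text
[ 489.89 -233.89  231.09] 21.55 [-3.89  0.55 15.49] [0.39 1.26 0.34] [ -0.15 -31.41 -19.09   0.37  -1.97   0.32] 8.782614091802886 [-26.72  18.11  99.3   -0.04  62.55  62.67]
shift cm [-0.02  0.06 -0.14] turn rad -1.7595 cur yaw -89.36
```

View pics/fs2.png

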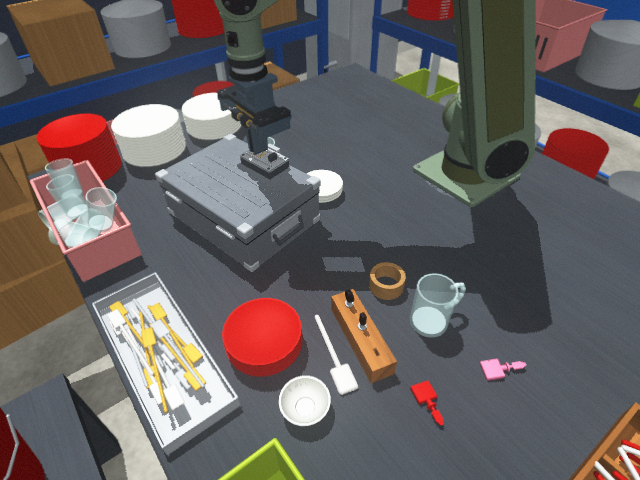

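View pics/f2c.png

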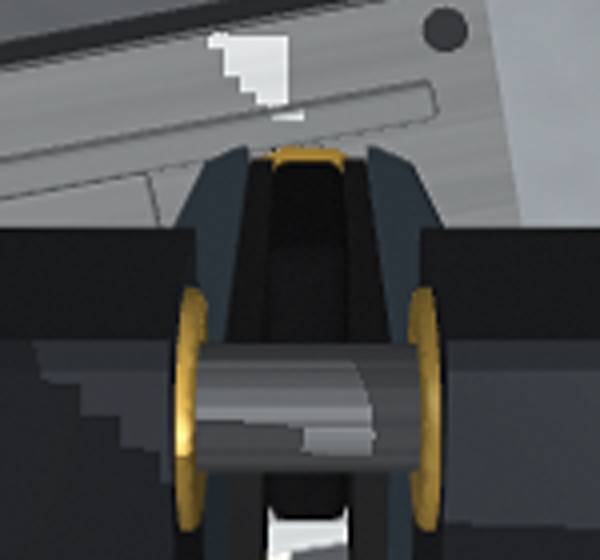

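```bash
python3 -c "
from workcell import env,status
print(env.job_done()); s=status.state(); print(s['time_s'],s['effort'][5],s['gripper_width'])"
```

```text
the job is handed in; nothing more can be done
None
the job is handed in; nothing more can be done
```

The lock is turned and held open: the cover is aside, the rectangular-headed key is home and turned clockwise to its stop, and the gripper still holds it. I handed the job in at about 21.6 s of the 61 s allowed; no verdict comes back.

**Cover:** I pushed it with closed fingers until the push reached 15 N. Its grip then measured 46.5–46.8 mm beyond the keyhole, against 47 mm expected at the end stop.

**Key choice and pick-up:** The wide black head stood in the end slot, next to the slim and round keys. The red and pink look-alikes were left alone. The key was gripped at 9 mm, which matches its head thickness.

**Insertion:** I rocked the key past the pins with little resistance. It seated at a tool height of 231.1 mm, against 231.3 mm predicted, with 12–13 N pushing back up.

**Turn:** I turned it about 1.76 rad, more than the quarter turn plus the key's play. The last joint's torque climbed steeply over the final 0.08 rad, from 0.12 to 0.32 N m, which fits the plug sitting at its stop. I inferred the stop from this torque and did not see the plug itself.

**Last pictures:** The key sat straight in the grip and the other two keys stood in the block. Everything else was where it started. The brass bolt no longer showed in the scene view. The only leftover was a sideways load of about 4–6 N on the tool while holding.

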